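Turn out a cup of nuts

TASK

Take the cup of hex nuts that leans in the wire rest, turn it upside down on the bare bench beside the rest so that it covers all three nuts, then lift it straight up off them so that they stay behind in one heap. Stand the empty cup upside down on the bench beside the heap, and let go.

Things in the scene. Friction and masses are not known exactly. Their poses are not given: they have to be found in the camera images.
- cup: plain aluminium cup, a straight cylinder 64 mm across and 60 mm high, wall 2.5 mm, some 70 g. Origin: centre of its closed bottom's underside; z runs along its axis to the open mouth. It starts leaning in a low fixed wire rest, mouth 25 deg above level and facing the robot within 23 deg; flanks, top and rear are free to grip. Bench is bare 0.09 to 0.36 m to the right (-y) of it, x 0.40 to 0.58 m
- nut_1: plain dark steel hex nut, 19 mm over the flats, 22 mm over the corners, 10 mm thick, 20 g, in the cup at the start. Origin: centre of one of its flat faces, z along the hole to the other face. The rest holding the cup: two rods below it, within 26 mm of its axis sideways, two wire ends behind the lower part of its bottom, foot 95 x 62 mm
- nut_2: second hex nut, like nut_1. The three slide out of the cup once its mouth points somewhere between 20 and 60 deg below level. An empty cup of the same make stands upright further back
- nut_3: third hex nut, like nut_1. If the cup is set down over the nuts on one edge of its mouth, its axis up to 25 deg off upside-down, and let go, it rocks over flat onto its mouth
Things that resemble listed ones, but are neither listed nor needed, are in the scene too. What is shaped like the cup but yellow is not meant.

How it is judged:
By the outcome, as a careful person would: the job done as asked, in the order asked, and still so for the second after the job is handed in, with the robot touching nothing.
It also fails if it takes over 58 s, if anything falls off the work surface, if the arm or the gripper's body presses on something with over 40 N, if the wrist force passes 120 N, or if a joint passes its speed limit or range.

ROBOT

A 6-joint arm with a two-finger parallel gripper is mounted at the origin on a cart in front of the work surface, level with it; the furniture and walls round the work are solid. World frame = base frame: x ahead of the robot, y to its left, z up, the work surface at z = 0. Lengths are in m, angles in degrees, forces in N, time in s.
With the tool pointing down it reaches from about 0.4 to 0.825 m from the base axis. Payload 7 kg.
Tool frame: the origin (TCP) lies midway between the tips of the shut fingers; the grasp point (between the pads) lies 19 mm behind it; z points along the fingers, y is the direction in which the jaws open and shut (so a half turn about z gives the same grasp; the last joint's range is limited). The gripper opens to 88 mm and grips with 3 to 60 N. Pads are 19 mm wide; open, the fingers measure 130 mm over their backs; the gripper's body (78 mm by 193 mm) begins 47 mm behind the grasp point.
Start: joints at [92.424, 20.546, 0.682, 0, -70.136, -16.507], TCP at [0.164, 0.655, 0.227] pointing down, gripper open.
Joint ranges: [-176.03, 176.03], [-82.01, 121.73], [-58.28, 71.71], [-173.87, 95.51], [-174.79, -0.11], [-173.66, 173.66]. Speed limits (degrees/s): [136.94, 136.94, 172.46, 180, 180, 180].

INTERFACE

Orientations are given as [roll, pitch, yaw] about the fixed x, y, z axes, in that order (R = Rz(yaw) Ry(pitch) Rx(roll)).
In Python, from plant import r gives the robot as it stands. The module is installed in compiled form; this text tells all that it offers.
- The arm moves only by the tool send_rows, never from a script. Its argument "motion" is a list of rows, each an object with "travel": the shift along the tool's x, y, z in m, a list of three; "spin": the turn about the tool's z in degrees. In form: [{"travel": [tx, ty, tz], "spin": spin}, ...]. A call has 1 to 5 rows; each row shifts and turns the pose as measured when the row begins, along the tool's axes as they then stand; what a row does not reach is not made up. A row lasts 1/12 s, in which the tool goes at most 41.7 mm and 7.16 degrees, less where a joint would pass 70% of its speed; a pose out of reach is approached as far as the arm can. A call is refused whole if a number of a shift passes 0.0417 or a number of a turn 7.16, either way. A call with a gripper value outside its range is refused whole. "gripper" is the gripper command: -1 is shut, 1 is fully open, values between are in proportion, set as the call begins (left out, the last holds). The fingers move at their own pace and stop on an object; "squeeze" is the grip in N (left out, the last holds). Time passes only in rows, so rows that do not move let the fingers close. It gives the time, the measured TCP pose, the force and the opening at its end, in the units of the state.
- r.get_state(): the state, without advancing time (a new reading comes with each control period).
- r.capture(name): name is "side" or "top"; returns (picture, depth): 400x640x3 uint8, blue, green, red; 400x640 float32, m along the optical axis (not along the pixel's ray), 0 where there is no reading.
- r.get_calibration(name): a dict with "fov_y" (degrees; the focal length in pixels is half the picture's height over the tangent of half this angle, whatever the lens; pixels are square), "cx", "cy" (the principal point, pixels), "k1" (the pictures are not rectified: a ray, as slopes to the right and down, at radius r is drawn at 1 + k1 r^2 times it, then the intrinsics apply), "origin" and "orientation" of the camera in the world. Camera axes: x right, y down, z forward; pixel columns grow to the right and rows downward; lengths in m; the calibration is good to about 2 mm. A picture is of the moment at which its call begins. get_calibration takes no time and is no camera call.
- r.close_job(): hands the job in, once; it reports no verdict.
Trained networks look in the newest picture that a camera, given by its name, has taken for a name from the list of things; names that differ only in an ending like _2 or _b are one class to them, and where a whole thing is asked for, a point or a joint stands for the part that bears it (a point fixed in the world has none). Each returns a list of dicts, best first, with "conf" (0 to 1); they miss things now and then, are a little off and sometimes report something else, mostly with a low value. They report only what shows in the picture. A call takes as long as a camera call. They do not tell look-alikes from the thing itself.
- r.boxes_of(camera, target): "at" ([x, y, z] in m, in the coordinates of the camera as it stood for that picture, good to about 4 mm: the middle of the surface that is visible of it).
- r.pinpoint(camera, target): "at" ([x, y, z] in m, in the coordinates of the camera as it stood for that picture, good to about 4 mm: a listed point, or the origin of a listed thing).
The state is a dict: "time_s": time; "joints": joint angles; "qd": joint speeds; "joint_torque": joint torques, N m; "tcp_pos": TCP position; "eef_rot": TCP orientation; "contact_force": force on the tool from outside, world axes, zero at the start; "moment": the same for the moment, N m; "gripper_width": finger opening in m.
Only numpy, scipy, OpenCV 4.12 (cv2) and the standard library are available. Lean on these libraries where they do the work, as an engineer would, in place of code of your own. Each camera call takes 0.05 s, during which the arm holds its last target. There are 200 camera calls.

## Working session

There is one attempt and no reset: what is moved stays moved. The work goes in short steps, Python scripts to look and compute and a tool call to move; the robot and the scene stay as the last step left them, time stands still between calls to the robot, and variables do not carry over. Pictures are saved under pics/ and viewed, about 8 in all and at most 12, crops included, and the job is handed in when it is done.

Besides the shell and the picture viewer there is one more tool, called after "Request:" by a JSON object that holds its "fn" and its "kwargs", one argument or row to a line. send_rows: Moves the arm, as the interface text tells. Its arguments: {"type":"object","properties":{"motion":{"type":"array"},"gripper":{"type":"number"},"squeeze":{"type":"number"}},"required":["motion"]}

```bash
mkdir -p pics; cat > h.py <<'E'
import numpy as np, cv2
from plant import r
from scipy.spatial.transform import Rotation as R
def cal(n):
    c=r.get_calibration(n); return c
def Rc(c):
    o=np.array(c["orientation"],float)
    return o if o.shape==(3,3) else R.from_euler('xyz',o,degrees=True).as_matrix()
def w(n,p):
    c=cal(n); return Rc(c)@np.array(p)+np.array(c["origin"])
def cloud(n,d):
    c=cal(n); f=200/np.tan(np.radians(c["fov_y"]/2))
    K=np.array([[f,0,c["cx"]],[0,f,c["cy"]],[0,0,1]])
    u,v=np.meshgrid(np.arange(640.),np.arange(400.))
    p=cv2.undistortPoints(np.stack([u,v],-1).reshape(-1,1,2),K,np.array([c["k1"],0,0,0,0.])).reshape(400,640,2)
    P=np.dstack([p[...,0]*d,p[...,1]*d,d])
    return P@Rc(c).T+np.array(c["origin"])
E
python3 - <<'E'
from h import *
for n in("side","top"):
    im,d=r.capture(n); cv2.imwrite(f"pics/{n}0.png",im); np.save(f"{n}0.npy",d); print(n,cal(n))
    for t in("cup","nut_1"):
        for k in("boxes_of","pinpoint"):
            print(t,k,[(round(q["conf"],2),w(n,q["at"]).round(3).tolist()) for q in getattr(r,k)(n,t)])
print(r.get_state())
E
```

```text
side {'fov_y': 43.435152125063325, 'cx': 325.28227013578226, 'cy': 195.44838603860308, 'k1': -0.05909113940706138, 'origin': array([-0.16026411,  0.54795604,  0.51036106]), 'orientation': array([-122.25728872,   -0.24785587, -118.10023718])}
cup boxes_of [(0.87, [0.387, 0.164, 0.038]), (0.66, [0.546, 0.279, 0.041]), (0.59, [0.525, 0.139, 0.061])]
cup pinpoint [(0.72, [0.546, 0.146, 0.05]), (0.68, [0.402, 0.156, -0.0]), (0.67, [0.566, 0.275, 0.0])]
nut_1 boxes_of [(0.45, [0.496, 0.152, 0.046])]
nut_1 pinpoint [(0.45, [0.522, 0.142, 0.03]), (0.41, [0.499, 0.145, 0.038])]
top {'fov_y': 54.11102384755975, 'cx': 321.6640163088926, 'cy': 194.69531116951663, 'k1': -0.07023006741296005, 'origin': array([0.35345204, 0.21314572, 0.8864093 ]), 'orientation': array([-169.4351913 ,   -1.20326894,  -89.55946017])}
cup boxes_of [(0.88, [0.568, 0.275, 0.011]), (0.83, [0.4, 0.159, 0.004]), (0.64, [0.509, 0.148, 0.083])]
cup pinpoint [(0.89, [0.539, 0.143, 0.051]), (0.85, [0.566, 0.275, 0.004]), (0.76, [0.397, 0.159, 0.001])]
nut_1 boxes_of [(0.64, [0.497, 0.141, 0.046])]
nut_1 pinpoint [(0.5, [0.498, 0.144, 0.039])]
{'time_s': 0.5, 'joints': array([ 9.24233352e+01,  2.05488269e+01,  6.79362056e-01, -6.09105361e-04,
       -7.01359622e+01, -1.65056950e+01]), 'qd': array([ 0.09717534, -0.0390998 ,  0.06265711,  0.02907974, -0.03402928,
       -0.04870407]), 'joint_torque': array([ 7.05566781e-04, -5.81799245e+01,  2.93066883e+01,  6.99701607e+00,
        1.19622218e-02, -4.34291076e-05]), 'tcp_pos': array([0.16426238, 0.65466091, 0.22651171]), 'eef_rot': array([ 1.79994634e+02, -9.92644403e-04, -1.40825668e+01]), 'contact_force': array([-0.55244164, -0.56923244,  0.95917814]), 'moment': array([ 0.00135703, -0.03092977, -0.01718839]), 'gripper_width': 0.08741053769129006}
```

View pics/side0.png

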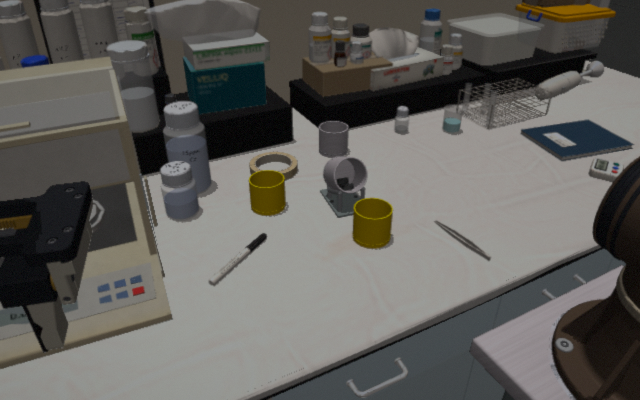

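View pics/top0.png

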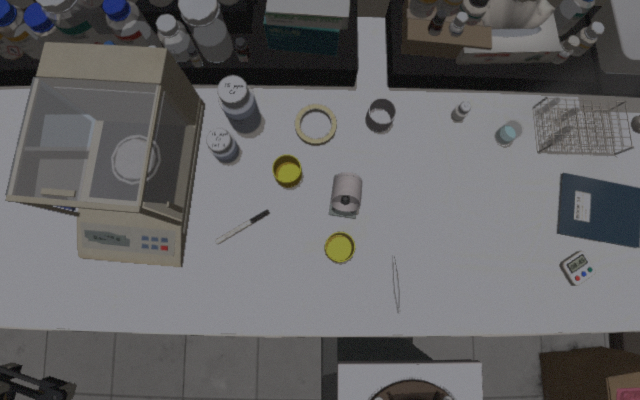

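Candidates: leaning grey cup with nuts at side (345,177) / top (346,190), the upright grey empty cup at top (380,115), and yellow cups at top (288,170) and (340,247). The leaning one fits: it is grey, in the rest and has dark nuts in its mouth. Next I fit its axis and view one crop.

```bash
python3 - <<'E'
from h import *
from scipy.optimize import least_squares
Ps=[]
for n in("side","top"):
    im=cv2.imread(f"pics/{n}0.png"); P=cloud(n,np.load(f"{n}0.npy")); 
    m=(abs(P[...,0]-.52)<.07)&(abs(P[...,1]-.145)<.055)&(P[...,2]>.045)
    hs=cv2.cvtColor(im,cv2.COLOR_BGR2HSV); m&=(hs[...,1]<90)
    print(n,m.sum(),P[m].min(0).round(3),P[m].max(0).round(3)); Ps.append(P[m])
    # bench z check
    b=(abs(P[...,0]-.5)<.06)&(abs(P[...,1]-.0)<.04); print("bench z",np.median(P[b],0).round(4))
    v,u=np.where(m); 
    if n=="side": c1=cv2.resize(im[130:230,290:410],None,fx=4,fy=4,interpolation=cv2.INTER_CUBIC)
    else: c2=cv2.resize(im[140:240,290:370],None,fx=4,fy=4,interpolation=cv2.INTER_CUBIC)
cv2.imwrite("pics/crop1.png",np.hstack([c1,c2]))
X=np.vstack(Ps)
def ax(p): 
    a=np.radians(p[2]);e=np.radians(p[3]); return np.array([-np.cos(a)*np.cos(e),-np.sin(a)*np.cos(e),np.sin(e)])
def f(p):
    c=np.array([.51,p[0],p[1]]);d=ax(p); q=X-c; q=q-np.outer(q@d,d)
    return np.linalg.norm(q,axis=1)-.032
for e0 in (25,):
    s=least_squares(f,[.144,.065,0,e0],loss='soft_l1',f_scale=.002); d=ax(s.x); t=(X-[.51,s.x[0],s.x[1]])@d
    g=abs(s.fun)<.004
    print(s.x.round(3),np.sqrt(np.median(f(s.x)**2)),np.percentile(t[abs(f(s.x))<.003],[0,1,5,50,95,99,100]).round(4))
    for tt in np.percentile(t[abs(f(s.x))<.003],[1,99]): print(np.array([.51,*s.x[:2]])+tt*d)
E
```

```text
side 1049 [0.473 0.113 0.045] [0.557 0.18  0.102]
bench z [0.496  0.001  0.0015]
top 874 [0.475 0.112 0.045] [0.556 0.178 0.102]
bench z [4.99e-01 1.00e-04 1.40e-03]
[ 0.147  0.063 -4.034 29.349] 0.0018009335910622558 [-0.0369 -0.034  -0.0307  0.0041  0.0245  0.0268  0.0283]
[0.53953099 0.14480299 0.04589894]
[0.48670353 0.14852894 0.07567778]
```

View pics/crop1.png

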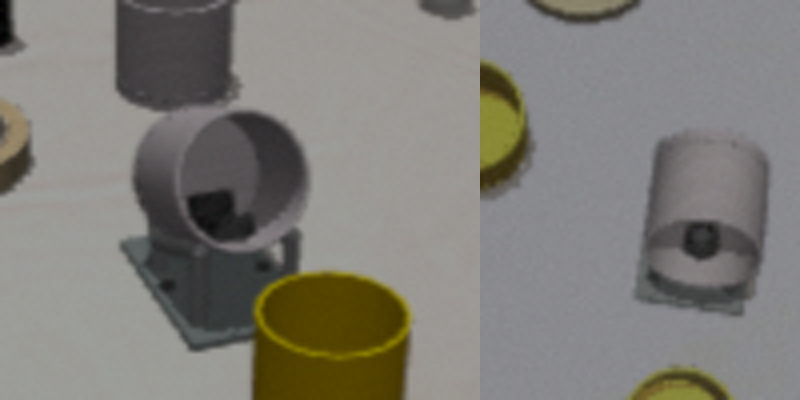

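Request:
{"fn": "send_rows", "kwargs": {
  "motion": [
    {"travel": [0.021,0.026,0],"spin": -1},
    {"travel": [0.021,0.026,0],"spin": -1},
    {"travel": [0.021,0.026,0],"spin": -1},
    {"travel": [0.021,0.026,0],"spin": -1},
    {"travel": [0.021,0.026,0],"spin": -1}
  ],
  "gripper": 1,
  "squeeze": 40
}}

```text
time_s: 0.92
tcp_pos: [0.2392, 0.5052, 0.2236]
eef_rot: [179.9, -0.0, -8.6]
contact_force: [0.2, -0.4, 1.0]
gripper_width: 0.0875
```

Request:
{"fn": "send_rows", "kwargs": {
  "motion": [
    {"travel": [0.02,0.026,0],"spin": -1},
    {"travel": [0.02,0.026,0],"spin": -1},
    {"travel": [0.02,0.026,0],"spin": -1},
    {"travel": [0.02,0.026,0],"spin": -1},
    {"travel": [0.02,0.026,0],"spin": -1}
  ]
}}

```text
time_s: 1.33
tcp_pos: [0.3263, 0.3571, 0.225]
eef_rot: [-179.9, -0.1, -3.2]
contact_force: [0.4, -0.5, 0.4]
gripper_width: 0.0875
```

```bash
cat > go.py <<'E'
import sys; from h import *
s=r.get_state(); p=s["tcp_pos"]; 
Rt=R.from_euler('xyz',s["eef_rot"],degrees=True).as_matrix()
print("t",s["time_s"],"p",p.round(4),s["eef_rot"].round(2),"F",s["contact_force"].round(1),"w",round(s["gripper_width"],4))
if len(sys.argv)>1:
    t=np.array([float(a) for a in sys.argv[1:4]]); print("tool shift",(Rt.T@(t-p)).round(4))
    if len(sys.argv)>4: print("spin",(s["eef_rot"][2]-float(sys.argv[4])+180)%360-180)
E
python3 go.py 0.538 0.145 0.16 -4
```

```text
t 1.3333 p [0.3263 0.3571 0.225 ] [-1.7993e+02 -7.0000e-02 -3.1900e+00] F [ 0.4 -0.5  0.4] w 0.0875
tool shift [0.2231 0.2    0.065 ]
spin 0.8119765284564551
```

Request:
{"fn": "send_rows", "kwargs": {
  "motion": [
    {"travel": [0.028,0.025,0.004],"spin": 0.2},
    {"travel": [0.028,0.025,0.004],"spin": 0.2},
    {"travel": [0.028,0.025,0.004],"spin": 0.2},
    {"travel": [0.028,0.025,0.004],"spin": 0.2}
  ]
}}

```text
time_s: 1.67
tcp_pos: [0.435, 0.2455, 0.2119]
eef_rot: [-179.5, -0.3, -3.7]
contact_force: [0.2, 1.5, -0.9]
gripper_width: 0.088
```

Request:
{"fn": "send_rows", "kwargs": {
  "motion": [
    {"travel": [0.028,0.025,0.01],"spin": 0},
    {"travel": [0.028,0.025,0.01],"spin": 0},
    {"travel": [0.028,0.025,0.01],"spin": 0},
    {"travel": [0.027,0.025,0.01],"spin": 0},
    {"travel": [0,0,0],"spin": 0}
  ]
}}

```text
time_s: 2.08
tcp_pos: [0.5475, 0.1289, 0.1714]
eef_rot: [-179.4, -0.5, -3.9]
contact_force: [-0.6, 1.7, 0.9]
gripper_width: 0.0877
```

```bash
python3 go.py 0.538 0.145 0.031 -4
```

```text
t 2.0833 p [0.5475 0.1289 0.1714] [-179.36   -0.5    -3.88] F [-0.6  1.7  0.9] w 0.0877
tool shift [-0.0118 -0.0138  0.1405]
spin 0.1191596788854099
```

Request:
{"fn": "send_rows", "kwargs": {
  "motion": [
    {"travel": [-0.006,-0.007,0.02],"spin": 0},
    {"travel": [-0.006,-0.007,0.02],"spin": 0},
    {"travel": [0,0,0.02],"spin": 0},
    {"travel": [0,0,0],"spin": 0}
  ]
}}

```text
time_s: 2.42
tcp_pos: [0.5399, 0.1408, 0.1098]
eef_rot: [-179.3, -0.6, -4.4]
contact_force: [-1.1, -0.6, -0.5]
gripper_width: 0.0875
```

```bash
python3 go.py 0.538 0.145 0.031 -4; python3 - <<'E'
from h import *
im,d=r.capture("side"); P=cloud("side",d)
cv2.imwrite("pics/s1.png",cv2.resize(im[60:260,230:470],None,fx=3,fy=3)) 
E
```

```text
t 2.4167 p [0.5399 0.1408 0.1098] [-179.32   -0.62   -4.38] F [-1.1 -0.6 -0.5] w 0.0875
tool shift [-0.003  -0.0031  0.0788]
spin -0.38182990823261775
```

View pics/s1.png

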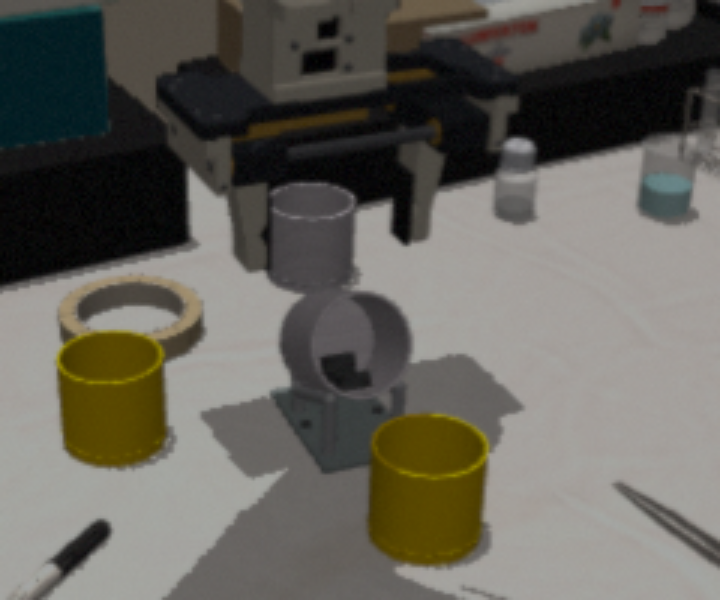

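Request:
{"fn": "send_rows", "kwargs": {
  "motion": [
    {"travel": [0,-0.002,0.02],"spin": 0},
    {"travel": [0,-0.002,0.02],"spin": 0},
    {"travel": [0,0,0.02],"spin": 0},
    {"travel": [0,0,0.006],"spin": 0},
    {"travel": [0,0,0],"spin": 0}
  ]
}}

```text
time_s: 2.88
tcp_pos: [0.5474, 0.1491, 0.0519]
eef_rot: [-179.0, -1.3, -4.2]
contact_force: [-0.2, 0.7, 0.6]
gripper_width: 0.0877
```

```bash
python3 go.py 0.541 0.145 0.040 -4
```

```text
t 2.8833 p [0.5474 0.1491 0.0519] [-179.     -1.3    -4.17] F [-0.2  0.7  0.6] w 0.0877
tool shift [-0.0064  0.0048  0.0117]
spin -0.17399232397136188
```

Request:
{"fn": "send_rows", "kwargs": {
  "motion": [
    {"travel": [-0.004,0.003,0.004],"spin": 0},
    {"travel": [-0.002,0.002,0.004],"spin": 0},
    {"travel": [0,0,0.002],"spin": 0},
    {"travel": [0,0,0],"spin": 0}
  ]
}}

```text
time_s: 3.22
tcp_pos: [0.5431, 0.1456, 0.0456]
eef_rot: [-178.8, -1.6, -4.1]
contact_force: [0.6, -0.3, -0.5]
gripper_width: 0.0876
```

```bash
python3 go.py 0.541 0.145 0.040 -4
```

```text
t 3.2167 p [0.5431 0.1456 0.0456] [-178.82   -1.59   -4.11] F [ 0.6 -0.3 -0.5] w 0.0876
tool shift [-0.0022  0.0009  0.0055]
spin -0.1144799522034532
```

Request:
{"fn": "send_rows", "kwargs": {
  "motion": [
    {"travel": [-0.002,0,0.004],"spin": 0},
    {"travel": [0,0,0.002],"spin": 0}
  ]
}}

```text
time_s: 3.38
tcp_pos: [0.5419, 0.1462, 0.0408]
eef_rot: [-178.7, -1.7, -4.1]
contact_force: [0.5, -0.7, 0.2]
gripper_width: 0.0879
```

Request:
{"fn": "send_rows", "kwargs": {
  "motion": [
    {"travel": [0,0,0],"spin": 0},
    {"travel": [0,0,0],"spin": 0},
    {"travel": [0,0,0],"spin": 0},
    {"travel": [0,0,0],"spin": 0},
    {"travel": [0,0,0],"spin": 0}
  ],
  "gripper": -1,
  "squeeze": 40
}}

```text
time_s: 3.8
tcp_pos: [0.5421, 0.1428, 0.0414]
eef_rot: [-179.1, -1.7, -4.0]
contact_force: [0.2, 0.4, -0.9]
gripper_width: 0.0638
```

```bash
python3 go.py 0.541 0.145 0.14 -4
```

```text
t 3.8 p [0.5421 0.1428 0.0414] [-179.06   -1.69   -3.99] F [ 0.2  0.4 -0.9] w 0.0638
tool shift [ 0.0016 -0.0038 -0.0985]
spin 0.011026163385139398
```

Request:
{"fn": "send_rows", "kwargs": {
  "motion": [
    {"travel": [0,0,-0.01],"spin": 0},
    {"travel": [0,0,-0.015],"spin": 0},
    {"travel": [0,0,-0.02],"spin": 0},
    {"travel": [0,0,-0.02],"spin": 0},
    {"travel": [0,0,-0.02],"spin": 0}
  ]
}}

```text
time_s: 4.22
tcp_pos: [0.5361, 0.1394, 0.1263]
eef_rot: [-179.4, -1.1, -4.1]
contact_force: [-0.0, 1.1, -1.5]
gripper_width: 0.0636
```

Request:
{"fn": "send_rows", "kwargs": {
  "motion": [
    {"travel": [0,0,-0.015],"spin": 0},
    {"travel": [0,0,0],"spin": 0}
  ]
}}

```text
time_s: 4.38
tcp_pos: [0.5376, 0.1407, 0.1475]
eef_rot: [-179.1, -1.5, -4.1]
contact_force: [0.7, 0.5, -1.6]
gripper_width: 0.064
```

```bash
python3 go.py 0.51 0.0 0.10 -4; python3 - <<'E'
from h import *
im,d=r.capture("side")
cv2.imwrite("pics/s2.png",cv2.resize(im[60:260,230:470],None,fx=3,fy=3)) 
E
```

```text
t 4.3833 p [0.5376 0.1407 0.1475] [-179.15   -1.47   -4.06] F [ 0.7  0.5 -1.6] w 0.064
tool shift [-0.0188  0.143   0.0449]
spin -0.06114669856663113
```

View pics/s2.png

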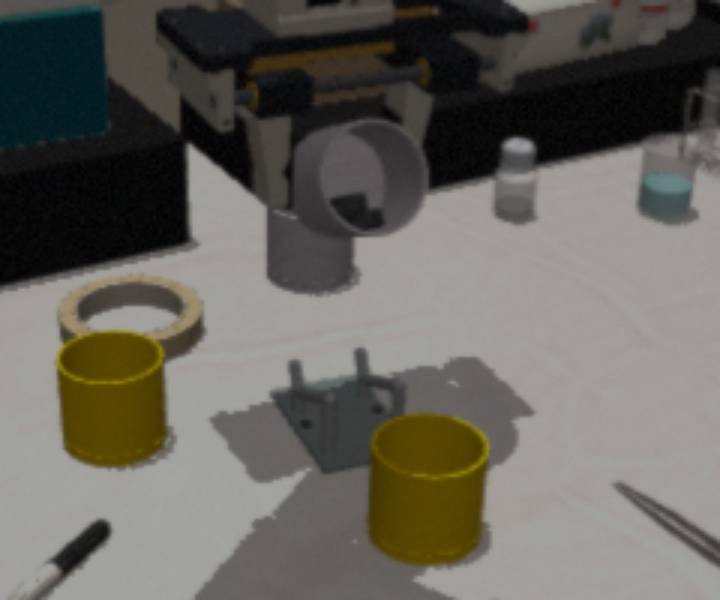

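Request:
{"fn": "send_rows", "kwargs": {
  "motion": [
    {"travel": [0,0.01,0.005],"spin": 0},
    {"travel": [0,0.02,0.008],"spin": 0},
    {"travel": [0,0.022,0.008],"spin": 0},
    {"travel": [0,0.022,0.008],"spin": 0},
    {"travel": [0,0.022,0.008],"spin": 0}
  ]
}}

```text
time_s: 4.85
tcp_pos: [0.53, 0.0448, 0.1041]
eef_rot: [-179.0, -1.4, -3.8]
contact_force: [1.1, -0.8, -2.5]
gripper_width: 0.0634
```

Request:
{"fn": "send_rows", "kwargs": {
  "motion": [
    {"travel": [0,0.022,0],"spin": 0},
    {"travel": [0,0.02,0],"spin": 0},
    {"travel": [0,0.012,0],"spin": 0},
    {"travel": [0,0.004,0],"spin": 0},
    {"travel": [0,0,0],"spin": 0}
  ]
}}

```text
time_s: 5.27
tcp_pos: [0.5175, -0.0224, 0.0936]
eef_rot: [-179.3, -0.5, -4.1]
contact_force: [-0.1, 1.0, -1.7]
gripper_width: 0.0635
```

```bash
python3 go.py 0.53 -0.03 0.055 -4; python3 - <<'E'
from h import *
from scipy.optimize import least_squares
p=r.get_state()["tcp_pos"]
im,d=r.capture("side"); P=cloud("side",d); cv2.imwrite("pics/s3.png",im)
hs=cv2.cvtColor(im,cv2.COLOR_BGR2HSV)
m=(P[...,0]>p[0]-.09)&(P[...,0]<p[0]+.03)&(abs(P[...,1]-p[1])<.045)&(P[...,2]>p[2]-.05)&(P[...,2]<p[2]+.09)
print(m.sum())
for x in np.arange(-.08,.03,.01):
    q=P[m&(abs(P[...,0]-p[0]-x)<.005)]
    if len(q): print(round(x,3),len(q),(q.min(0)-p).round(3),(q.max(0)-p).round(3))
E
```

```text
t 5.2667 p [ 0.5175 -0.0224  0.0936] [-179.3    -0.48   -4.07] F [-0.1  1.  -1.7] w 0.0635
tool shift [0.0127 0.0072 0.0386]
spin -0.06618406743260152
1971
-0.07 8 [-0.067 -0.008  0.005] [-0.065  0.01   0.01 ]
-0.06 80 [-0.065 -0.022  0.005] [-0.055  0.038  0.037]
-0.05 176 [-0.055 -0.024 -0.003] [-0.045  0.042  0.052]
-0.04 341 [-0.045 -0.045 -0.007] [-0.035  0.044  0.09 ]
-0.03 381 [-0.035 -0.044 -0.013] [-0.025  0.045  0.09 ]
-0.02 245 [-0.025 -0.045 -0.017] [-0.015  0.035  0.089]
-0.01 452 [-0.015 -0.045 -0.019] [-0.005  0.045  0.089]
-0.0 230 [-0.005 -0.038 -0.007] [0.005 0.041 0.084]
0.01 56 [ 0.005 -0.038  0.017] [0.014 0.02  0.075]
0.02 2 [ 0.016 -0.037  0.072] [ 0.019 -0.036  0.073]
```

Request:
{"fn": "send_rows", "kwargs": {
  "motion": [
    {"travel": [0.004,0,0.012],"spin": 0},
    {"travel": [0.004,0,0.012],"spin": 0},
    {"travel": [0.004,0,0.012],"spin": 0},
    {"travel": [0,0,0.008],"spin": 0},
    {"travel": [0,0,0],"spin": 0}
  ]
}}

```text
time_s: 5.73
tcp_pos: [0.5308, -0.0195, 0.0474]
eef_rot: [-179.3, -0.5, -3.9]
contact_force: [0.1, -0.7, -1.4]
gripper_width: 0.0637
```

Request:
{"fn": "send_rows", "kwargs": {
  "motion": [
    {"travel": [0,0,0.004],"spin": 0},
    {"travel": [0,0,0],"spin": 0}
  ]
}}

```text
time_s: 5.9
tcp_pos: [0.5305, -0.0186, 0.0428]
eef_rot: [-179.3, -0.5, -3.9]
contact_force: [1.0, -0.2, -0.1]
gripper_width: 0.0638
```

Request:
{"fn": "send_rows", "kwargs": {
  "motion": [
    {"travel": [0,0,0],"spin": 0},
    {"travel": [0,0,0],"spin": 0},
    {"travel": [0,0,0],"spin": 0}
  ],
  "squeeze": 3
}}

```text
time_s: 6.15
tcp_pos: [0.5308, -0.0179, 0.0439]
eef_rot: [-179.3, -0.6, -3.8]
contact_force: [-0.4, -0.2, -0.5]
gripper_width: 0.0639
```

```bash
cat > look.py <<'E'
import sys; from h import *
p=r.get_state()["tcp_pos"]
im,d=r.capture("side"); P=cloud("side",d); cv2.imwrite(f"pics/{sys.argv[1]}.png",cv2.resize(im[40:260,270:520],None,fx=3,fy=3))
m=(P[...,0]>p[0]-.1)&(P[...,0]<p[0]+.03)&(abs(P[...,1]-p[1])<.04)&(P[...,2]>.004)
for x in np.arange(-.09,.03,.01):
    q=P[m&(abs(P[...,0]-p[0]-x)<.005)]
    if len(q): print(round(x,3),len(q),"z",q[:,2].min().round(3),q[:,2].max().round(3))
E
python3 go.py 0.53 -0.03 0.046 -4; python3 look.py s4
```

```text
t 6.15 p [ 0.5308 -0.0179  0.0439] [-179.26   -0.56   -3.81] F [-0.4 -0.2 -0.5] w 0.0639
tool shift [-0.      0.0121 -0.0022]
spin 0.1925011537836383
-0.07 6 z 0.057 0.059
-0.06 119 z 0.032 0.065
-0.05 1235 z 0.004 0.354
-0.04 1617 z 0.004 0.354
-0.03 1392 z 0.004 0.353
-0.02 1197 z 0.013 0.352
-0.01 451 z 0.032 0.346
-0.0 124 z 0.004 0.231
0.01 69 z 0.069 0.346
0.02 68 z 0.2 0.345
```

Request:
{"fn": "send_rows", "kwargs": {
  "motion": [
    {"travel": [0,0,0],"spin": 0},
    {"travel": [0,0,0],"spin": 0},
    {"travel": [0,0,0],"spin": 0},
    {"travel": [0,0,0],"spin": 0}
  ]
}}

```text
time_s: 6.53
tcp_pos: [0.5313, -0.0179, 0.0451]
eef_rot: [-179.2, -0.7, -3.8]
contact_force: [0.3, 0.4, -1.1]
gripper_width: 0.0642
```

```bash
python3 go.py 0.53 -0.03 0.046 -4; python3 look.py s5
```

```text
t 6.5333 p [ 0.5313 -0.0179  0.0451] [-179.21   -0.68   -3.83] F [ 0.3  0.4 -1.1] w 0.0642
tool shift [-0.0005  0.0121 -0.0011]
spin 0.17442422491856746
-0.07 10 z 0.004 0.064
-0.06 120 z 0.034 0.066
-0.05 1300 z 0.012 0.354
-0.04 1568 z 0.005 0.354
-0.03 1413 z 0.006 0.353
-0.02 1177 z 0.015 0.352
-0.01 446 z 0.026 0.347
-0.0 116 z 0.004 0.231
0.01 68 z 0.068 0.337
0.02 66 z 0.115 0.345
```

View pics/s5.png

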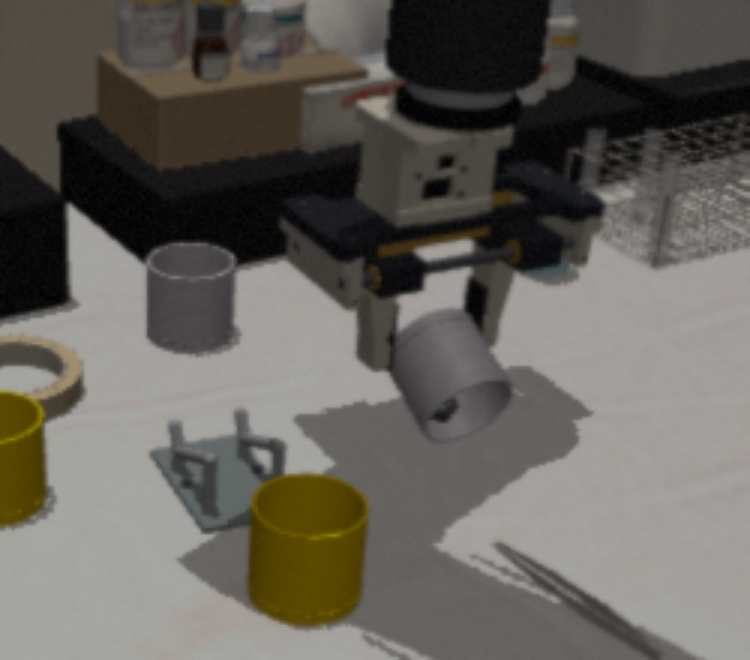

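Request:
{"fn": "send_rows", "kwargs": {
  "motion": [
    {"travel": [0,0,-0.002],"spin": 0},
    {"travel": [0,0,-0.002],"spin": 0},
    {"travel": [0,0,-0.001],"spin": 0},
    {"travel": [0,0,0],"spin": 0},
    {"travel": [0,0,0],"spin": 0}
  ]
}}

```text
time_s: 7.0
tcp_pos: [0.5313, -0.0181, 0.0508]
eef_rot: [-179.2, -0.7, -3.8]
contact_force: [-0.6, 0.9, -0.5]
gripper_width: 0.064
```

```bash
python3 go.py 0.53 -0.03 0.046 -4; python3 look.py s6
```

```text
t 7.0 p [ 0.5313 -0.0181  0.0508] [-179.21   -0.68   -3.83] F [-0.6  0.9 -0.5] w 0.064
tool shift [-0.0005  0.012   0.0046]
spin 0.16543008306638285
-0.07 7 z 0.064 0.067
-0.06 126 z 0.037 0.072
-0.05 1249 z 0.004 0.354
-0.04 1526 z 0.008 0.354
-0.03 1392 z 0.012 0.353
-0.02 1180 z 0.017 0.351
-0.01 445 z 0.036 0.348
-0.0 142 z 0.043 0.237
0.01 58 z 0.075 0.344
0.02 73 z 0.004 0.345
```

View pics/s6.png

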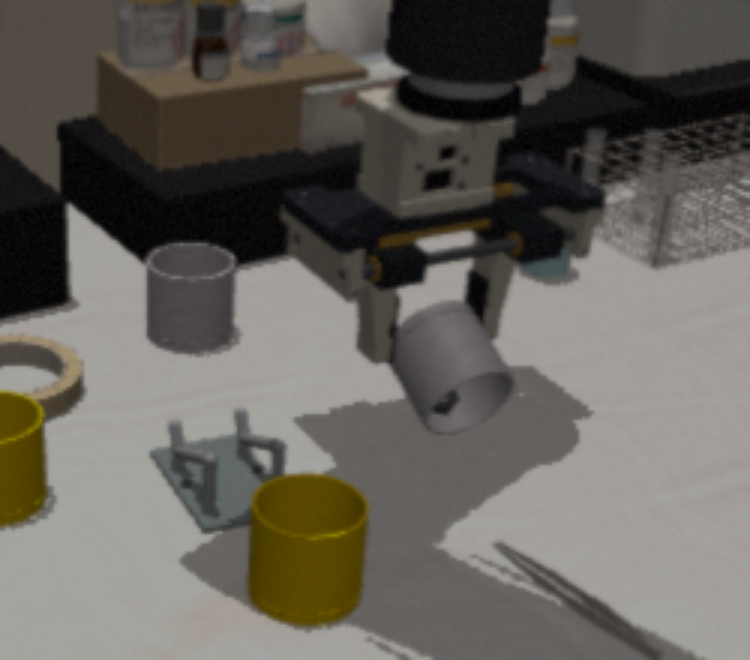

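Request:
{"fn": "send_rows", "kwargs": {
  "motion": [
    {"travel": [0,0,0.003],"spin": 0},
    {"travel": [0,0,0.002],"spin": 0},
    {"travel": [0,0,0],"spin": 0},
    {"travel": [0,0,-0.018],"spin": 0},
    {"travel": [0,0,0.002],"spin": 0}
  ]
}}

```text
time_s: 7.47
tcp_pos: [0.5307, -0.0184, 0.0608]
eef_rot: [-179.3, -0.6, -3.8]
contact_force: [1.6, 0.7, -0.2]
gripper_width: 0.0636
```

```bash
python3 go.py 0.53 -0.03 0.046 -4; python3 look.py s7
```

```text
t 7.4667 p [ 0.5307 -0.0184  0.0608] [-179.26   -0.58   -3.83] F [ 1.6  0.7 -0.2] w 0.0636
tool shift [-0.0001  0.0118  0.0147]
spin 0.174254805095984
-0.08 1 z 0.004 0.004
-0.07 8 z 0.004 0.071
-0.06 117 z 0.049 0.076
-0.05 1072 z 0.004 0.354
-0.04 1482 z 0.016 0.354
-0.03 1361 z 0.015 0.353
-0.02 1223 z 0.004 0.352
-0.01 451 z 0.047 0.336
-0.0 134 z 0.048 0.248
0.01 66 z 0.004 0.344
0.02 76 z 0.132 0.344
```

```bash
cat > th.py <<'E'
import sys; from h import *
from scipy.optimize import least_squares
s=r.get_state(); p=s["tcp_pos"]; a=np.radians(s["eef_rot"][2])
im,d=r.capture("side"); P=cloud("side",d)
if len(sys.argv)>1: cv2.imwrite(f"pics/{sys.argv[1]}.png",cv2.resize(im[40:260,270:520],None,fx=3,fy=3))
q=P.reshape(-1,3)-p; ux=np.array([np.cos(a),np.sin(a),0]); uy=np.array([-np.sin(a),np.cos(a),0])
L=np.c_[q@ux,q@uy,q[:,2]]
m=(L[:,0]>-.085)&(L[:,0]<.012)&(abs(L[:,1])<.036)&(L[:,2]<.05)&(q[:,2]+p[2]>.006)&(im.reshape(-1,3).min(1)>50)
m&=~((L[:,0]>-.012)&(abs(L[:,1])>.028))
X=L[m]; print(len(X))
def f(v):
    dd=np.array([-np.cos(v[0]),0,np.sin(v[0])]); c=np.array([-.0,v[1],v[2]]); w_=X-c; w_=w_-np.outer(w_@dd,dd)
    e=np.linalg.norm(w_,axis=1); return np.minimum(abs(e-.032),abs(e-.0295))
best=min((least_squares(f,[e0,0,.012],loss='soft_l1',f_scale=.001) for e0 in np.radians([20,0,-20,-40,-60,-75])),key=lambda s:s.cost)
dd=np.array([-np.cos(best.x[0]),0,np.sin(best.x[0])]); t=(X-[0,*best.x[1:]])@dd; g=abs(f(best.x))<.003
print("elev",np.degrees(best.x[0]).round(1),"y,z of axis at tcp x",best.x[1:].round(4),"t range",np.percentile(t[g],[2,98]).round(3),"lip z",(p[2]+best.x[2]+np.percentile(t[g],98)*dd[2]-.032*np.cos(best.x[0])).round(4))
b=(P[...,2]>.004)&(P[...,2]<.016)&(P[...,0]>.40)&(P[...,0]<.58)&(abs(P[...,1]+.02)<.08)&(im.max(2)<75)
print("dark pts on bench",b.sum(),P[b].mean(0).round(3) if b.any() else "",[(round(k["conf"],2),w("side",k["at"]).round(3).tolist()) for k in r.boxes_of("side","nut_1")])
E
python3 th.py
```

```text
1185
elev -28.7 y,z of axis at tcp x [0.0023 0.0101] t range [0.001 0.058] lip z 0.0125
dark pts on bench 0  [(0.49, [0.498, -0.016, 0.033])]
```

Request:
{"fn": "send_rows", "kwargs": {
  "motion": [
    {"travel": [0,0,0.003],"spin": 0},
    {"travel": [0,0,0.004],"spin": 0},
    {"travel": [0,0,0.003],"spin": 0},
    {"travel": [0,0,-0.022],"spin": 0},
    {"travel": [0,0,0.002],"spin": 0}
  ]
}}

```text
time_s: 8.03
tcp_pos: [0.5275, -0.0192, 0.0651]
eef_rot: [-179.4, -0.1, -3.9]
contact_force: [1.3, 0.1, -0.5]
gripper_width: 0.064
```

```bash
python3 go.py; python3 th.py
```

```text
t 8.0333 p [ 0.5275 -0.0192  0.0651] [-1.7938e+02 -1.5000e-01 -3.8800e+00] F [ 1.3  0.1 -0.5] w 0.064
1135
elev -33.3 y,z of axis at tcp x [0.0014 0.0095] t range [0.001 0.058] lip z 0.0159
dark pts on bench 0  [(0.44, [0.497, -0.013, 0.027])]
```

Request:
{"fn": "send_rows", "kwargs": {
  "motion": [
    {"travel": [0,0,0.005],"spin": 0},
    {"travel": [0,0,0.006],"spin": 0},
    {"travel": [0,0,0.004],"spin": 0},
    {"travel": [0,0,-0.04],"spin": 0},
    {"travel": [0,0,0.01],"spin": 0}
  ]
}}

```text
time_s: 8.55
tcp_pos: [0.5257, -0.0197, 0.0743]
eef_rot: [-179.5, 0.2, -3.9]
contact_force: [2.9, 0.5, 1.6]
gripper_width: 0.0638
```

```bash
python3 go.py; python3 th.py s8
```

```text
t 8.55 p [ 0.5257 -0.0197  0.0743] [-179.51    0.21   -3.9 ] F [2.9 0.5 1.6] w 0.0638
1181
elev -39.3 y,z of axis at tcp x [0.0017 0.0111] t range [-0.002  0.056] lip z 0.0254
dark pts on bench 49 [ 0.48  -0.015  0.01 ] [(0.52, [0.478, -0.015, 0.015])]
```

View pics/s8.png

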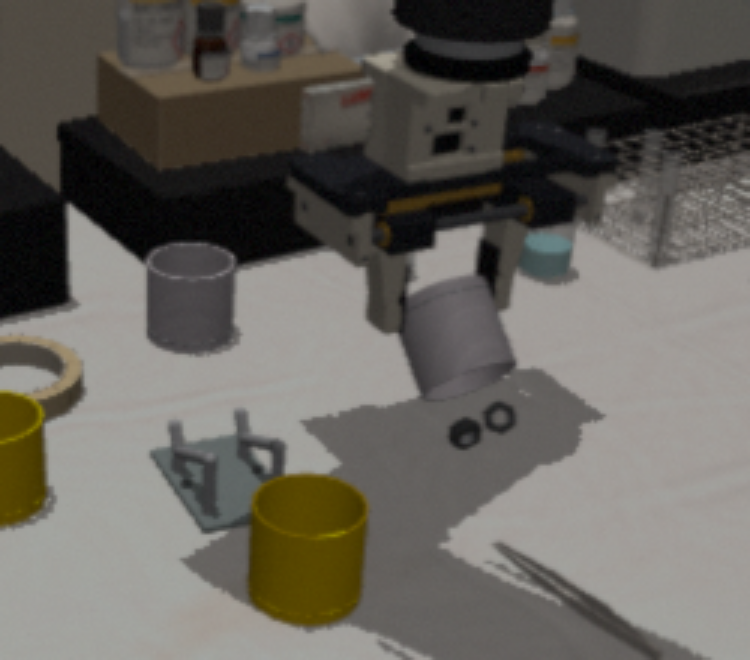

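```bash
cat > nuts.py <<'E'
import sys; from h import *
for n in("side","top"):
    im,d=r.capture(n); P=cloud(n,d)
    b=(P[...,2]>.0035)&(P[...,2]<.035)&(P[...,0]>.40)&(P[...,0]<.58)&(P[...,1]<.06)&(P[...,1]>-.2)&(im.max(2)<65)
    k,lab,st,ce=cv2.connectedComponentsWithStats(b.astype(np.uint8),connectivity=4)
    for i in range(1,k):
        q=P[lab==i]
        if len(q)>8: print(n,len(q),"px",ce[i].round(0),"min",q.min(0).round(3),"max",q.max(0).round(3),"mean",q.mean(0).round(3))
    print([(round(k["conf"],2),w(n,k["at"]).round(3).tolist()) for k in r.boxes_of(n,"nut_1")])
E
python3 nuts.py
```

```text
side 144 px [423. 180.] min [ 0.475 -0.029  0.005] max [ 0.505 -0.006  0.034] mean [ 0.486 -0.015  0.02 ]
side 60 px [448. 190.] min [ 0.432 -0.052  0.004] max [ 0.467 -0.032  0.022] mean [ 0.44  -0.039  0.015]
[(0.4, [0.443, -0.04, 0.016])]
[]
```

Request:
{"fn": "send_rows", "kwargs": {
  "motion": [
    {"travel": [0,0,0],"spin": 0},
    {"travel": [0,0,0],"spin": 0}
  ]
}}

```text
time_s: 9.02
tcp_pos: [0.5202, -0.0207, 0.0672]
eef_rot: [-179.7, 0.9, -4.0]
contact_force: [-0.5, 0.2, -0.3]
gripper_width: 0.0635
```

```bash
python3 nuts.py; python3 th.py s9
```

```text
side 114 px [423. 182.] min [ 0.477 -0.025  0.004] max [ 0.5   -0.003  0.023] mean [ 0.486 -0.013  0.015]
side 74 px [446. 196.] min [ 0.424 -0.04   0.004] max [ 0.443 -0.022  0.011] mean [ 0.434 -0.03   0.008]
[(0.65, [0.435, -0.025, 0.013]), (0.43, [0.48, -0.015, 0.014])]
[]
1159
elev -41.6 y,z of axis at tcp x [0.0018 0.0117] t range [-0.002  0.056] lip z 0.0181
dark pts on bench 139 [ 0.456 -0.023  0.009] [(0.62, [0.483, -0.013, 0.016])]
```

View pics/s9.png

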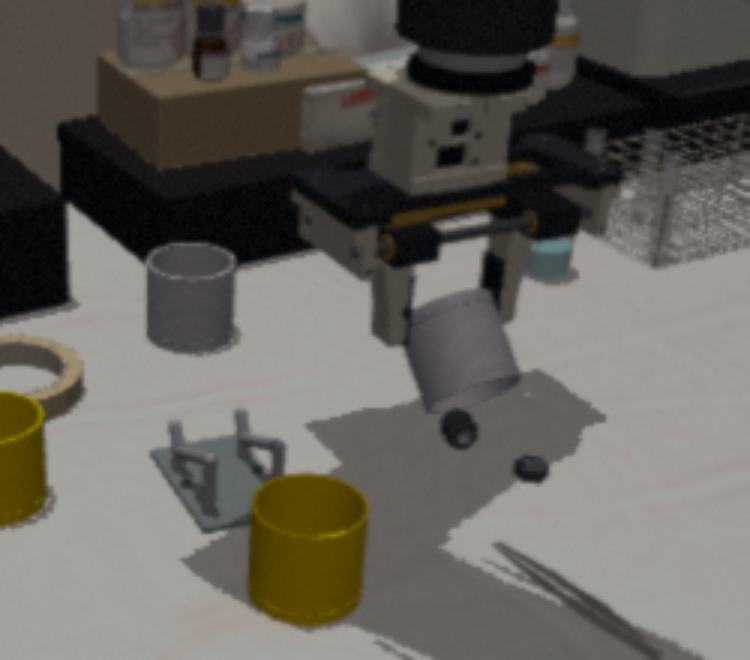

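Request:
{"fn": "send_rows", "kwargs": {
  "motion": [
    {"travel": [0.006,0,0],"spin": 0},
    {"travel": [0.009,0,0],"spin": 0},
    {"travel": [0,0,0.004],"spin": 0},
    {"travel": [0,0,0.004],"spin": 0},
    {"travel": [0,0,0.003],"spin": 0}
  ]
}}

```text
time_s: 9.73
tcp_pos: [0.538, -0.0215, 0.0562]
eef_rot: [-179.6, 0.7, -4.0]
contact_force: [0.2, -0.3, -1.0]
gripper_width: 0.0639
```

```bash
python3 go.py; python3 th.py; python3 nuts.py
```

```text
t 9.7333 p [ 0.538  -0.0215  0.0562] [-179.6     0.73   -4.02] F [ 0.2 -0.3 -1. ] w 0.0639
1093
elev -41.7 y,z of axis at tcp x [0.0006 0.0125] t range [-0.001  0.056] lip z 0.0076
dark pts on bench 132 [ 0.459 -0.022  0.009] [(0.66, [0.437, -0.026, 0.012])]
side 12 px [406. 174.] min [0.501 0.011 0.026] max [0.513 0.013 0.033] mean [0.507 0.012 0.03 ]
side 114 px [423. 182.] min [ 0.477 -0.025  0.004] max [ 0.503 -0.004  0.022] mean [ 0.487 -0.014  0.014]
side 54 px [446. 196.] min [ 0.426 -0.039  0.004] max [ 0.442 -0.02   0.012] mean [ 0.433 -0.029  0.008]
[(0.45, [0.484, -0.011, 0.013]), (0.43, [0.433, -0.026, 0.01])]
[]
```

Request:
{"fn": "send_rows", "kwargs": {
  "motion": [
    {"travel": [0,0,0.004],"spin": 0},
    {"travel": [-0.005,0,0.001],"spin": 0},
    {"travel": [-0.007,0,0],"spin": 0},
    {"travel": [-0.008,-0.001,0],"spin": 0},
    {"travel": [-0.008,-0.001,0],"spin": 0}
  ]
}}

```text
time_s: 10.45
tcp_pos: [0.5086, -0.0173, 0.0519]
eef_rot: [-179.6, 0.7, -4.0]
contact_force: [0.7, 0.1, -0.7]
gripper_width: 0.0642
```

```bash
python3 go.py; python3 th.py; python3 nuts.py
```

```text
t 10.45 p [ 0.5086 -0.0173  0.0519] [-179.58    0.65   -4.03] F [ 0.7  0.1 -0.7] w 0.0642
1082
elev -42.3 y,z of axis at tcp x [0.0022 0.0114] t range [-0.002  0.055] lip z 0.0028
dark pts on bench 136 [ 0.452 -0.021  0.009] [(0.63, [0.472, -0.011, 0.018])]
side 19 px [413. 181.] min [0.474 0.013 0.02 ] max [0.49  0.018 0.035] mean [0.48  0.016 0.029]
side 110 px [426. 186.] min [ 0.465 -0.025  0.004] max [ 0.487 -0.002  0.023] mean [ 0.473 -0.011  0.014]
side 79 px [446. 196.] min [ 0.424 -0.041  0.004] max [ 0.446 -0.021  0.012] mean [ 0.434 -0.03   0.008]
[(0.43, [0.435, -0.025, 0.01])]
[]
```

Request:
{"fn": "send_rows", "kwargs": {
  "motion": [
    {"travel": [-0.006,0.002,0.0005],"spin": 0},
    {"travel": [-0.008,0.002,0],"spin": 0},
    {"travel": [-0.008,0.002,0],"spin": 0},
    {"travel": [-0.002,0.001,0],"spin": 0}
  ]
}}

```text
time_s: 11.08
tcp_pos: [0.4846, -0.0229, 0.0516]
eef_rot: [-179.6, 0.6, -4.0]
contact_force: [-0.5, 0.9, -1.0]
gripper_width: 0.0642
```

```bash
python3 go.py; python3 th.py s10; python3 nuts.py
```

```text
t 11.0833 p [ 0.4846 -0.0229  0.0516] [-179.57    0.58   -4.02] F [-0.5  0.9 -1. ] w 0.0642
1109
elev -42.6 y,z of axis at tcp x [0.0019 0.0117] t range [-0.002  0.055] lip z 0.0024
dark pts on bench 142 [ 0.442 -0.023  0.009] []
side 21 px [422. 186.] min [0.451 0.009 0.02 ] max [0.468 0.013 0.034] mean [0.459 0.011 0.029]
side 184 px [440. 193.] min [ 0.424 -0.042  0.004] max [0.47  0.011 0.034] mean [ 0.444 -0.022  0.011]
[(0.42, [0.45, -0.016, 0.013])]
[]
```

View pics/s10.png

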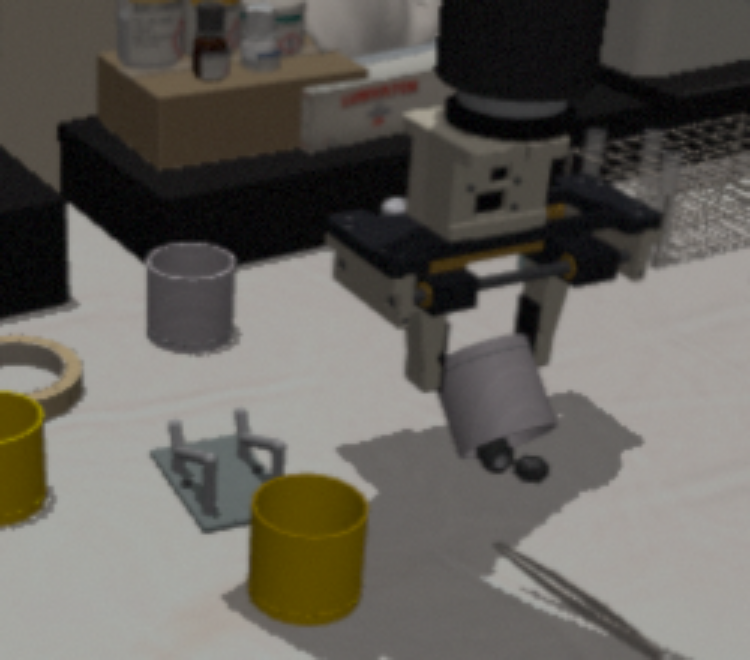

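```bash
python3 - <<'E'
from h import *
a=cv2.imread("pics/s9.png")[390:500,420:570]; b=cv2.imread("pics/s10.png")[390:500,440:590]
o=np.hstack([a,b]); o=cv2.resize(cv2.convertScaleAbs(o,alpha=2.2),None,fx=2.6,fy=2.6,interpolation=cv2.INTER_CUBIC); cv2.imwrite("pics/z1.png",o)
E
```

```text
(no output)
```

View pics/z1.png

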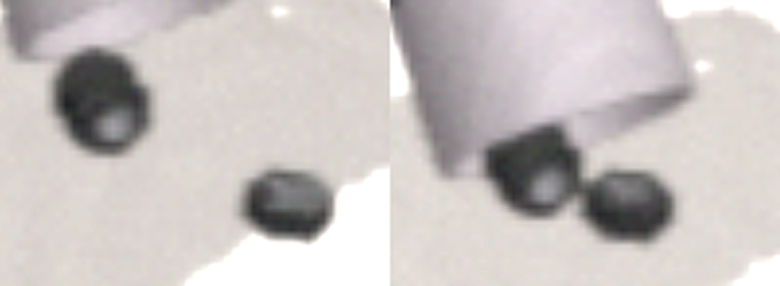

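Request:
{"fn": "send_rows", "kwargs": {
  "motion": [
    {"travel": [0,0,-0.0417],"spin": 0},
    {"travel": [0,0,-0.01],"spin": 0},
    {"travel": [0.01,0.012,0],"spin": 0},
    {"travel": [0.02,0.02,0],"spin": 0},
    {"travel": [0.025,0.025,0],"spin": 0}
  ]
}}

```text
time_s: 11.8
tcp_pos: [0.5383, -0.0817, 0.1058]
eef_rot: [-179.6, 0.5, -3.7]
contact_force: [0.2, 0.5, -0.0]
gripper_width: 0.0639
```

Request:
{"fn": "send_rows", "kwargs": {
  "motion": [
    {"travel": [0.015,0.02,0],"spin": 0},
    {"travel": [0,0.006,0],"spin": 0},
    {"travel": [0,0,0],"spin": 0}
  ]
}}

```text
time_s: 12.05
tcp_pos: [0.5575, -0.1133, 0.1061]
eef_rot: [-179.6, 0.3, -3.7]
contact_force: [-0.1, -0.2, -0.6]
gripper_width: 0.0641
```

```bash
python3 go.py .56 -.115 .06; python3 th.py; python3 nuts.py
```

```text
t 12.05 p [ 0.5575 -0.1133  0.1061] [-179.6     0.27   -3.74] F [-0.1 -0.2 -0.6] w 0.0641
tool shift [0.0028 0.0019 0.0461]
1040
elev -45.8 y,z of axis at tcp x [0.0018 0.013 ] t range [-0.001  0.056] lip z 0.0567
dark pts on bench 132 [ 0.442 -0.022  0.009] [(0.51, [0.433, -0.027, 0.01])]
side 116 px [434. 190.] min [ 0.443 -0.029  0.004] max [ 0.465 -0.006  0.022] mean [ 0.452 -0.015  0.015]
side 61 px [447. 196.] min [ 0.425 -0.039  0.004] max [ 0.442 -0.02   0.011] mean [ 0.433 -0.03   0.008]
[(0.61, [0.434, -0.025, 0.009]), (0.4, [0.448, -0.017, 0.013])]
top 44 px [416. 222.] min [ 0.444 -0.028  0.014] max [ 0.462 -0.01   0.022] mean [ 0.454 -0.017  0.018]
[(0.62, [0.431, -0.038, 0.01]), (0.51, [0.448, -0.021, 0.02])]
```

Request:
{"fn": "send_rows", "kwargs": {
  "motion": [
    {"travel": [0,0,0.012],"spin": 0},
    {"travel": [0,0,0.012],"spin": 0},
    {"travel": [0,0,0.012],"spin": 0},
    {"travel": [0,0,0.01],"spin": 0},
    {"travel": [0,0,0],"spin": 0}
  ]
}}

```text
time_s: 12.77
tcp_pos: [0.5568, -0.1069, 0.0613]
eef_rot: [-179.5, -0.0, -3.3]
contact_force: [-0.1, -0.8, -1.3]
gripper_width: 0.0641
```

```bash
python3 go.py; python3 th.py
```

```text
t 12.7667 p [ 0.5568 -0.1069  0.0613] [-1.7953e+02 -1.0000e-02 -3.2500e+00] F [-0.1 -0.8 -1.3] w 0.0641
983
elev -46.3 y,z of axis at tcp x [0.0022 0.013 ] t range [-0.002  0.056] lip z 0.0118
dark pts on bench 128 [ 0.441 -0.023  0.009] []
```

Request:
{"fn": "send_rows", "kwargs": {
  "motion": [
    {"travel": [0,0.004,0.007],"spin": 0},
    {"travel": [-0.01,0,0.004],"spin": 0},
    {"travel": [-0.015,0,0.001],"spin": 0},
    {"travel": [-0.015,0,0],"spin": 0},
    {"travel": [-0.01,0,0],"spin": 0}
  ]
}}

```text
time_s: 13.28
tcp_pos: [0.5083, -0.1086, 0.051]
eef_rot: [-179.5, -0.4, -3.2]
contact_force: [-0.8, -0.0, -0.3]
gripper_width: 0.0638
```

```bash
python3 go.py; python3 th.py s11
```

```text
t 13.2833 p [ 0.5083 -0.1086  0.051 ] [-179.53   -0.39   -3.2 ] F [-0.8 -0.  -0.3] w 0.0638
999
elev -46.2 y,z of axis at tcp x [0.0016 0.0129] t range [-0.002  0.056] lip z 0.0014
dark pts on bench 142 [ 0.442 -0.024  0.009] [(0.57, [0.448, -0.017, 0.013]), (0.56, [0.432, -0.026, 0.011])]
```

Request:
{"fn": "send_rows", "kwargs": {
  "motion": [
    {"travel": [-0.008,0,0.003],"spin": 0},
    {"travel": [-0.01,0,0.001],"spin": 0},
    {"travel": [-0.01,0,0],"spin": 0}
  ]
}}

```text
time_s: 13.63
tcp_pos: [0.4829, -0.1069, 0.0485]
eef_rot: [-179.5, -0.8, -3.1]
contact_force: [0.5, 0.6, 0.3]
gripper_width: 0.0639
```

```bash
python3 go.py; python3 th.py s11
```

```text
t 13.6333 p [ 0.4829 -0.1069  0.0485] [-179.52   -0.76   -3.13] F [0.5 0.6 0.3] w 0.0639
981
elev -62.6 y,z of axis at tcp x [0.0017 0.0172] t range [-0.002  0.056] lip z 0.0014
dark pts on bench 148 [ 0.442 -0.024  0.009] [(0.62, [0.434, -0.025, 0.009]), (0.39, [0.446, -0.015, 0.015])]
```

Request:
{"fn": "send_rows", "kwargs": {
  "motion": [
    {"travel": [-0.008,0,0.001],"spin": 0},
    {"travel": [-0.008,0,0.002],"spin": 0},
    {"travel": [-0.006,0,0.002],"spin": 0}
  ]
}}

```text
time_s: 13.98
tcp_pos: [0.4589, -0.1055, 0.0431]
eef_rot: [-179.5, -0.7, -3.1]
contact_force: [-0.4, 0.7, 0.0]
gripper_width: 0.0641
```

```bash
python3 go.py; python3 th.py s11
```

```text
t 13.9833 p [ 0.4589 -0.1055  0.0431] [-179.51   -0.74   -3.12] F [-0.4  0.7  0. ] w 0.0641
997
elev -80.1 y,z of axis at tcp x [0.0022 0.0209] t range [0.001 0.06 ] lip z -0.0001
dark pts on bench 184 [ 0.444 -0.036  0.01 ] [(0.59, [0.433, -0.025, 0.01])]
```

Request:
{"fn": "send_rows", "kwargs": {
  "motion": [
    {"travel": [-0.003,0,0.003],"spin": 0},
    {"travel": [0,0,0.002],"spin": 0},
    {"travel": [0,0,0],"spin": 0}
  ]
}}

```text
time_s: 14.33
tcp_pos: [0.4548, -0.1052, 0.0376]
eef_rot: [-179.5, -0.6, -3.1]
contact_force: [0.5, -0.7, 1.5]
gripper_width: 0.0638
```

```bash
python3 go.py; python3 th.py s11; python3 nuts.py
```

```text
t 14.3333 p [ 0.4548 -0.1052  0.0376] [-179.52   -0.64   -3.09] F [ 0.5 -0.7  1.5] w 0.0638
944
elev -85.3 y,z of axis at tcp x [0.002  0.0408] t range [0.019 0.073] lip z 0.0029
dark pts on bench 214 [ 0.443 -0.042  0.009] [(0.41, [0.437, -0.027, 0.011])]
side 55 px [457. 180.] min [ 0.449 -0.075  0.006] max [ 0.465 -0.07   0.033] mean [ 0.456 -0.073  0.018]
side 191 px [439. 193.] min [ 0.424 -0.041  0.004] max [ 0.465 -0.005  0.023] mean [ 0.444 -0.021  0.012]
[(0.56, [0.433, -0.029, 0.011]), (0.43, [0.448, -0.018, 0.015])]
[]
```

Request:
{"fn": "send_rows", "kwargs": {
  "motion": [
    {"travel": [0,0,0],"spin": 0},
    {"travel": [0,0,0],"spin": 0},
    {"travel": [0,0,0],"spin": 0},
    {"travel": [0,0,0],"spin": 0}
  ],
  "gripper": 1
}}

```text
time_s: 14.97
tcp_pos: [0.4553, -0.1053, 0.0377]
eef_rot: [-179.5, -0.7, -3.1]
contact_force: [-0.6, 0.4, 0.9]
gripper_width: 0.0844
```

```bash
python3 go.py; cat > cupfit.py <<'E'
import sys; from h import *
from scipy.optimize import least_squares
x0,y0=map(float,sys.argv[1:3]); X=[]
for n in("side","top"):
    im,d=r.capture(n); P=cloud(n,d); 
    if len(sys.argv)>3: cv2.imwrite(f"pics/{sys.argv[3]}_{n}.png",im)
    t=(np.hypot(P[...,0]-x0,P[...,1]-y0)<.045)&(P[...,2]>.02)&(P[...,2]<.09)&(im.min(2)>50); q=P[t]
    s=q[(q[:,2]<.052)&(abs(q[:,1]-y0)<.026)]; X.append(s); c=q[(q[:,2]>.056)&(np.hypot(q[:,0]-x0,q[:,1]-y0)<.028)]; 
    if len(c)>20: print(n,"top z median/5/95",np.median(c[:,2]).round(4),np.percentile(c[:,2],[5,95]).round(4),len(c),"tilt fit",np.linalg.lstsq(np.c_[c[:,:2]-c[:,:2].mean(0),np.ones(len(c))],c[:,2],rcond=None)[0].round(3))
X=np.vstack(X); z=least_squares(lambda v:np.hypot(X[:,0]-v[0],X[:,1]-v[1])-.032,[x0,y0],loss='soft_l1',f_scale=.002); print("cup centre",z.x.round(4),len(X))
E
python3 cupfit.py .455 -.107
```

```text
t 14.9667 p [ 0.4553 -0.1053  0.0377] [-179.52   -0.66   -3.12] F [-0.6  0.4  0.9] w 0.0844
side top z median/5/95 0.0607 [0.0592 0.0621] 299 tilt fit [ 0.006 -0.006  0.061]
cup centre [ 0.4514 -0.1047] 256
```

Request:
{"fn": "send_rows", "kwargs": {
  "motion": [
    {"travel": [-0.003,0,0.004],"spin": 0},
    {"travel": [0,0,0.004],"spin": 0},
    {"travel": [0,0,0],"spin": 0}
  ]
}}

```text
time_s: 15.32
tcp_pos: [0.4522, -0.105, 0.0292]
eef_rot: [-179.5, -0.7, -3.1]
contact_force: [-0.5, -0.9, 0.0]
gripper_width: 0.0877
```

Request:
{"fn": "send_rows", "kwargs": {
  "motion": [
    {"travel": [0,0,0],"spin": 0},
    {"travel": [0,0,0],"spin": 0},
    {"travel": [0,0,0],"spin": 0},
    {"travel": [0,0,0],"spin": 0},
    {"travel": [0,0,0],"spin": 0}
  ],
  "gripper": -1,
  "squeeze": 40
}}

```text
time_s: 15.73
tcp_pos: [0.4518, -0.1051, 0.0286]
eef_rot: [-179.5, -0.6, -3.1]
contact_force: [0.0, -0.6, -0.1]
gripper_width: 0.0638
```

Request:
{"fn": "send_rows", "kwargs": {
  "motion": [
    {"travel": [0,0,-0.01],"spin": 0},
    {"travel": [0,0,-0.02],"spin": 0},
    {"travel": [0,0,-0.02],"spin": 0},
    {"travel": [0,0,-0.01],"spin": 0},
    {"travel": [0,0,0],"spin": 0}
  ]
}}

```text
time_s: 16.15
tcp_pos: [0.4498, -0.1058, 0.0899]
eef_rot: [-179.6, -0.4, -3.1]
contact_force: [-0.7, 0.4, -1.8]
gripper_width: 0.0637
```

```bash
python3 go.py .444 -.022 .087; python3 cupfit.py .451 -.105; python3 nuts.py
```

```text
t 16.15 p [ 0.4498 -0.1058  0.0899] [-179.57   -0.41   -3.14] F [-0.7  0.4 -1.8] w 0.0637
tool shift [-0.0104 -0.0833  0.0034]
cup centre [ 0.451 -0.105] 0
side 189 px [439. 193.] min [ 0.425 -0.041  0.004] max [ 0.465 -0.004  0.023] mean [ 0.444 -0.021  0.012]
[(0.49, [0.434, -0.027, 0.011])]
[]
```

Request:
{"fn": "send_rows", "kwargs": {
  "motion": [
    {"travel": [-0.002,-0.016,0],"spin": 0},
    {"travel": [-0.004,-0.025,0],"spin": 0},
    {"travel": [-0.004,-0.022,0],"spin": 0},
    {"travel": [0,-0.012,0],"spin": 0},
    {"travel": [0,0,0],"spin": 0}
  ]
}}

```text
time_s: 16.87
tcp_pos: [0.4399, -0.0292, 0.0837]
eef_rot: [-179.8, 0.3, -3.4]
contact_force: [1.2, 0.4, -0.7]
gripper_width: 0.0639
```

Request:
{"fn": "send_rows", "kwargs": {
  "motion": [
    {"travel": [0,0,0],"spin": 0}
  ]
}}

```text
time_s: 16.95
tcp_pos: [0.4395, -0.0289, 0.0831]
eef_rot: [-179.8, 0.3, -3.3]
contact_force: [-0.9, 0.3, -0.6]
gripper_width: 0.0637
```

```bash
python3 go.py .4448 -.0238 .04; python3 nuts.py
```

```text
t 16.95 p [ 0.4395 -0.0289  0.0831] [-179.79    0.34   -3.29] F [-0.9  0.3 -0.6] w 0.0637
tool shift [ 0.0053 -0.0053  0.0431]
side 191 px [439. 193.] min [ 0.423 -0.041  0.004] max [ 0.464 -0.005  0.022] mean [ 0.444 -0.021  0.012]
[(0.58, [0.451, -0.017, 0.015]), (0.52, [0.434, -0.028, 0.01])]
[]
```

Request:
{"fn": "send_rows", "kwargs": {
  "motion": [
    {"travel": [0.005,-0.005,0.002],"spin": 0},
    {"travel": [0,0,0.008],"spin": 0},
    {"travel": [0,0,0.008],"spin": 0},
    {"travel": [0,0,0],"spin": 0}
  ]
}}

```text
time_s: 17.48
tcp_pos: [0.4459, -0.0261, 0.0638]
eef_rot: [-179.8, 0.2, -3.6]
contact_force: [-0.3, 0.1, -1.3]
gripper_width: 0.0639
```

```bash
python3 go.py .4448 -.0238 .03
```

```text
t 17.4833 p [ 0.4459 -0.0261  0.0638] [-179.75    0.24   -3.59] F [-0.3  0.1 -1.3] w 0.0639
tool shift [-0.0011 -0.0021  0.0338]
```

Request:
{"fn": "send_rows", "kwargs": {
  "motion": [
    {"travel": [-0.001,-0.002,0.003],"spin": 0},
    {"travel": [0,0,0.004],"spin": 0},
    {"travel": [0,0,0],"spin": 0}
  ]
}}

```text
time_s: 17.73
tcp_pos: [0.4442, -0.0245, 0.0549]
eef_rot: [-179.8, 0.4, -3.6]
contact_force: [-0.1, 0.3, 0.3]
gripper_width: 0.0638
```

```bash
python3 go.py .4448 -.0238 .03; python3 nuts.py
```

```text
t 17.7333 p [ 0.4442 -0.0245  0.0549] [-179.81    0.37   -3.64] F [-0.1  0.3  0.3] w 0.0638
tool shift [ 0.0007 -0.0006  0.0249]
side 37 px [434. 194.] min [ 0.419 -0.023  0.004] max [0.464 0.008 0.029] mean [ 0.447 -0.01   0.01 ]
side 56 px [447. 197.] min [ 0.423 -0.041  0.004] max [ 0.441 -0.022  0.012] mean [ 0.431 -0.029  0.008]
[(0.52, [0.433, -0.027, 0.01])]
[]
```

Request:
{"fn": "send_rows", "kwargs": {
  "motion": [
    {"travel": [0.001,0,0.006],"spin": 0},
    {"travel": [0,0,0.006],"spin": 0},
    {"travel": [0,0,0.004],"spin": 0},
    {"travel": [0,0,0],"spin": 0}
  ]
}}

```text
time_s: 18.27
tcp_pos: [0.4467, -0.0239, 0.0393]
eef_rot: [-179.7, 0.1, -3.6]
contact_force: [0.2, 0.2, 0.2]
gripper_width: 0.064
```

```bash
python3 go.py .4448 -.0238 .029; python3 nuts.py
```

```text
t 18.2667 p [ 0.4467 -0.0239  0.0393] [-1.7972e+02  1.5000e-01 -3.6200e+00] F [0.2 0.2 0.2] w 0.064
tool shift [-0.0019  0.      0.0103]
side 28 px [426. 190.] min [0.443 0.005 0.015] max [0.457 0.009 0.034] mean [0.45  0.007 0.023]
[]
[]
```

Request:
{"fn": "send_rows", "kwargs": {
  "motion": [
    {"travel": [-0.002,0,0.004],"spin": 0},
    {"travel": [0,0,0.004],"spin": 0},
    {"travel": [0,0,0.002],"spin": 0},
    {"travel": [0,0,0],"spin": 0}
  ]
}}

```text
time_s: 18.8
tcp_pos: [0.4454, -0.0235, 0.0297]
eef_rot: [-179.7, 0.0, -3.6]
contact_force: [0.5, -0.0, -1.1]
gripper_width: 0.0637
```

```bash
python3 go.py .4448 -.0238 .029
```

```text
t 18.8 p [ 0.4454 -0.0235  0.0297] [-179.66    0.     -3.61] F [ 0.5 -0.  -1.1] w 0.0637
tool shift [-0.0006  0.0004  0.0007]
```

Request:
{"fn": "send_rows", "kwargs": {
  "motion": [
    {"travel": [0,0,0.001],"spin": 0},
    {"travel": [0,0,0],"spin": 0}
  ]
}}

```text
time_s: 18.97
tcp_pos: [0.4454, -0.0234, 0.0289]
eef_rot: [-179.7, 0.0, -3.6]
contact_force: [-0.8, -0.4, 1.8]
gripper_width: 0.0639
```

Request:
{"fn": "send_rows", "kwargs": {
  "motion": [
    {"travel": [0,0,0],"spin": 0},
    {"travel": [0,0,0],"spin": 0},
    {"travel": [0,0,0],"spin": 0},
    {"travel": [0,0,0],"spin": 0}
  ],
  "gripper": 1
}}

```text
time_s: 19.3
tcp_pos: [0.4459, -0.0233, 0.0291]
eef_rot: [-179.7, -0.0, -3.6]
contact_force: [0.4, -0.6, 0.3]
gripper_width: 0.0843
```

```bash
python3 go.py; python3 cupfit.py .444 -.024 c1; python3 nuts.py
```

```text
t 19.3 p [ 0.4459 -0.0233  0.0291] [-1.7966e+02 -4.0000e-02 -3.5700e+00] F [ 0.4 -0.6  0.3] w 0.0843
side top z median/5/95 0.0605 [0.0593 0.0618] 352 tilt fit [-0.002 -0.001  0.06 ]
cup centre [ 0.4451 -0.0223] 295
side 11 px [462. 180.] min [ 0.433 -0.072  0.029] max [ 0.442 -0.065  0.034] mean [ 0.437 -0.067  0.032]
side 44 px [425. 191.] min [0.437 0.005 0.005] max [0.456 0.025 0.035] mean [0.449 0.01  0.022]
[]
[]
```

Request:
{"fn": "send_rows", "kwargs": {
  "motion": [
    {"travel": [0,0,0],"spin": 0},
    {"travel": [0,0,0],"spin": 0},
    {"travel": [0,0,0],"spin": 0},
    {"travel": [0,0,0],"spin": 0},
    {"travel": [0,0,0],"spin": 0}
  ],
  "gripper": -1
}}

```text
time_s: 20.02
tcp_pos: [0.4458, -0.0233, 0.029]
eef_rot: [-179.7, -0.0, -3.6]
contact_force: [0.2, -0.1, 0.6]
gripper_width: 0.0636
```

Request:
{"fn": "send_rows", "kwargs": {
  "motion": [
    {"travel": [0,0,-0.005],"spin": 0},
    {"travel": [0,0,-0.008],"spin": 0},
    {"travel": [0,0,-0.01],"spin": 0},
    {"travel": [0,0,-0.015],"spin": 0},
    {"travel": [0,0,-0.015],"spin": 0}
  ]
}}

```text
time_s: 20.43
tcp_pos: [0.4432, -0.0245, 0.0829]
eef_rot: [-179.8, 0.4, -3.6]
contact_force: [1.6, 0.3, -0.4]
gripper_width: 0.0639
```

Request:
{"fn": "send_rows", "kwargs": {
  "motion": [
    {"travel": [0,0,-0.015],"spin": 0},
    {"travel": [0,0,0],"spin": 0}
  ]
}}

```text
time_s: 20.6
tcp_pos: [0.4447, -0.0243, 0.1025]
eef_rot: [-179.7, 0.1, -3.6]
contact_force: [0.3, 0.5, -0.3]
gripper_width: 0.0639
```

```bash
python3 go.py .45 -.12 .09; python3 nuts.py
```

```text
t 20.6 p [ 0.4447 -0.0243  0.1025] [-1.7974e+02  1.1000e-01 -3.5700e+00] F [ 0.3  0.5 -0.3] w 0.0639
tool shift [0.0112 0.0953 0.012 ]
side 193 px [440. 193.] min [ 0.424 -0.041  0.004] max [ 0.464 -0.004  0.023] mean [ 0.444 -0.021  0.012]
[(0.55, [0.433, -0.028, 0.007]), (0.4, [0.447, -0.017, 0.015])]
[]
```

Request:
{"fn": "send_rows", "kwargs": {
  "motion": [
    {"travel": [0.004,0.016,0],"spin": 0},
    {"travel": [0.004,0.025,0],"spin": 0},
    {"travel": [0.004,0.025,0],"spin": 0},
    {"travel": [0.002,0.02,0],"spin": 0},
    {"travel": [0,0.005,0],"spin": 0}
  ]
}}

```text
time_s: 21.22
tcp_pos: [0.449, -0.1185, 0.0951]
eef_rot: [-179.9, 0.8, -3.3]
contact_force: [-0.6, 0.1, -0.7]
gripper_width: 0.0639
```

Request:
{"fn": "send_rows", "kwargs": {
  "motion": [
    {"travel": [0,0,0],"spin": 0},
    {"travel": [0,0,0.015],"spin": 0},
    {"travel": [0,0,0.015],"spin": 0},
    {"travel": [0,0,0.01],"spin": 0},
    {"travel": [0,0,0],"spin": 0}
  ]
}}

```text
time_s: 21.63
tcp_pos: [0.4466, -0.1185, 0.0514]
eef_rot: [-179.9, 1.0, -3.6]
contact_force: [-0.4, -0.0, -1.7]
gripper_width: 0.0638
```

```bash
python3 go.py .46 -.12 .029
```

```text
t 21.6333 p [ 0.4466 -0.1185  0.0514] [-179.92    1.     -3.59] F [-0.4 -0.  -1.7] w 0.0638
tool shift [0.0139 0.0007 0.0222]
```

Request:
{"fn": "send_rows", "kwargs": {
  "motion": [
    {"travel": [0,0,0.008],"spin": 0},
    {"travel": [0,0,0.006],"spin": 0},
    {"travel": [0,0,0.004],"spin": 0},
    {"travel": [0,0,0.002],"spin": 0},
    {"travel": [0,0,0],"spin": 0}
  ]
}}

```text
time_s: 22.05
tcp_pos: [0.4462, -0.1167, 0.0297]
eef_rot: [-179.9, 1.1, -3.5]
contact_force: [-1.0, -0.8, -1.6]
gripper_width: 0.0636
```

```bash
python3 go.py .447 -.12 .029
```

```text
t 22.05 p [ 0.4462 -0.1167  0.0297] [-179.94    1.06   -3.46] F [-1.  -0.8 -1.6] w 0.0636
tool shift [0.001  0.0033 0.0007]
```

Request:
{"fn": "send_rows", "kwargs": {
  "motion": [
    {"travel": [0,0,0.001],"spin": 0},
    {"travel": [0,0,0],"spin": 0}
  ]
}}

```text
time_s: 22.22
tcp_pos: [0.4465, -0.1167, 0.0297]
eef_rot: [-180.0, 1.0, -3.4]
contact_force: [-0.1, -0.5, 0.7]
gripper_width: 0.0638
```

Request:
{"fn": "send_rows", "kwargs": {
  "motion": [
    {"travel": [0,0,0],"spin": 0},
    {"travel": [0,0,0],"spin": 0},
    {"travel": [0,0,0],"spin": 0},
    {"travel": [0,0,0],"spin": 0},
    {"travel": [0,0,0],"spin": 0}
  ],
  "gripper": 1
}}

```text
time_s: 22.63
tcp_pos: [0.4478, -0.1166, 0.0311]
eef_rot: [-179.9, 0.8, -3.4]
contact_force: [0.5, 0.1, -0.5]
gripper_width: 0.0861
```

Request:
{"fn": "send_rows", "kwargs": {
  "motion": [
    {"travel": [0,0,-0.01],"spin": 0},
    {"travel": [0,0,-0.02],"spin": 0},
    {"travel": [0,0,-0.03],"spin": 0},
    {"travel": [0,0,-0.03],"spin": 0},
    {"travel": [0,0,-0.03],"spin": 0}
  ]
}}

```text
time_s: 23.05
tcp_pos: [0.4444, -0.1174, 0.1488]
eef_rot: [179.9, 1.7, -3.5]
contact_force: [0.2, -0.1, -0.4]
gripper_width: 0.0873
```

Request:
{"fn": "send_rows", "kwargs": {
  "motion": [
    {"travel": [0.02,0.02,-0.02],"spin": 0},
    {"travel": [0.02,0.03,0],"spin": 0},
    {"travel": [0.01,0.03,0],"spin": 0},
    {"travel": [0,0.02,0],"spin": 0},
    {"travel": [0,0,0],"spin": 0}
  ]
}}

```text
time_s: 23.47
tcp_pos: [0.4954, -0.2241, 0.1785]
eef_rot: [179.9, 0.8, -3.2]
contact_force: [-1.0, 0.3, 0.5]
gripper_width: 0.0874
```

```bash
python3 go.py; python3 cupfit.py .446 -.117 e; python3 nuts.py; python3 - <<'E'
from h import *
a=cv2.imread("pics/e_side.png")[120:280,300:540]; b=cv2.imread("pics/e_top.png")[150:290,320:480]
cv2.imwrite("pics/end.png",np.hstack([cv2.resize(a,(420,280)),cv2.resize(b,(320,280))]))
E
```

```text
t 23.4667 p [ 0.4954 -0.2241  0.1785] [179.93   0.76  -3.16] F [-1.   0.3  0.5] w 0.0874
side top z median/5/95 0.0607 [0.0596 0.0619] 307 tilt fit [0.    0.001 0.061]
top top z median/5/95 0.0601 [0.0578 0.0624] 511 tilt fit [-0.001 -0.003  0.06 ]
cup centre [ 0.4448 -0.1168] 318
side 108 px [465. 180.] min [ 0.435 -0.09   0.004] max [ 0.463 -0.082  0.035] mean [ 0.448 -0.085  0.02 ]
side 195 px [439. 192.] min [ 0.424 -0.041  0.004] max [ 0.465 -0.005  0.022] mean [ 0.445 -0.021  0.012]
[(0.6, [0.447, -0.016, 0.014]), (0.56, [0.434, -0.028, 0.007])]
top 105 px [449. 230.] min [ 0.412 -0.107  0.005] max [ 0.467 -0.085  0.035] mean [ 0.437 -0.091  0.022]
top 77 px [417. 223.] min [ 0.443 -0.028  0.007] max [ 0.463 -0.008  0.024] mean [ 0.453 -0.018  0.018]
top 36 px [423. 232.] min [ 0.425 -0.041  0.004] max [ 0.443 -0.025  0.013] mean [ 0.434 -0.033  0.009]
[(0.6, [0.433, -0.037, 0.011])]
```

View pics/end.png

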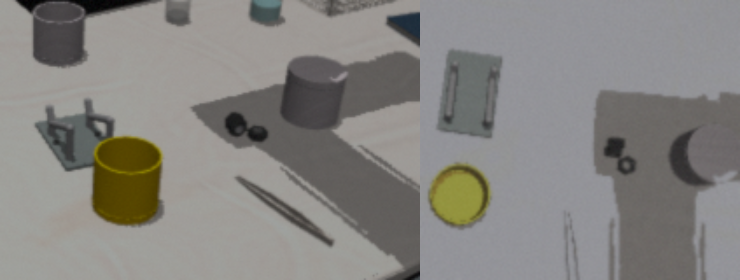

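```bash
python3 -c "
from plant import r
print(r.close_job())"
```

```text
the job is handed in; nothing more can be done
None
```

The job is handed in at about 23.5 s. The empty cup stands upside down beside the three nuts, which stayed behind in one heap, and the gripper is open and clear of everything.

**How it was done**
- **Lifting:** I gripped the cup by its flanks near the bottom and carried it to the bare bench.
- **Tipping:** The tool can only turn about its own vertical axis. I loosened the grip to 3 N so the cup swung mouth-down between the pads, helped by three short upward jerks. The nuts came out on the third.
- **Gathering:** One nut landed about 50 mm from the others, so I pushed the group together with the cup's lip. I finished turning the empty cup upside down on clear bench next to them.
- **Covering and clearing:** I set the cup flat over all three nuts, let go, lifted it straight up, and stood it upside down 95 mm to the right.

**Last checks**
- The cup is level, with its top at 60–61 mm, centred at (0.445, -0.117).
- The heap measured the same after the cup was lifted as before it was set down: x 0.424–0.465, y -0.041 to -0.004.
- While the cup covered the heap, no nuts showed outside it.

**Less certain**
- The top image shows one nut flat and a dark block 18–20 mm across and about 22 mm high beside it. I take that block to be two nuts stacked; the detector reported at most two nuts at a time.
- The nuts first came out before the cup was fully upside down, so the full covering was done as a second placement.

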